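Latch the seed-tray press and thread its guide rod

ROBOT

A 6-joint arm with a two-finger parallel gripper is mounted at the origin on the work surface. World frame = base frame: x ahead of the robot, y to its left, z up, the work surface at z = 0. Lengths are in mm, angles in rad, forces in N, time in s.
With the tool pointing down it reaches from about 275 to 1000 mm from the base axis. Payload 8.4 kg.
Tool frame: the origin (TCP) lies at the very end of the fingers, on their centre line; the grasp point (between the pads) lies 19 mm behind it; z points along the fingers, y is the direction in which the jaws open and shut (so a half turn about z gives the same grasp; the last joint's range is limited). The gripper opens to 85 mm and grips with 20 to 120 N. Pads are 22 mm wide; open, the fingers measure 114 mm over their backs; the gripper's body (76 mm by 85 mm) begins 54 mm behind the grasp point. The pads swing forward as they close: fully open they stand 13 mm farther back than shut.
Start: joints at [1.132, 0.353, 1.633, -0, 1.155, -0.002], TCP at [264.4, 566.322, 231.281] pointing down, gripper open.
Joint ranges: [-2.63, 2.63], [-0.92, 2.1], [0.06, 2.66], [-1.3, 4.44], [0, 2.69], [-3.02, 3.02]. Speed limits (rad/s): [2.22, 2.22, 2.79, 3.14, 3.14, 3.14].

INTERFACE

Orientations are given as [roll, pitch, yaw] about the fixed x, y, z axes, in that order (R = Rz(yaw) Ry(pitch) Rx(roll)).
In Python, from rig import sense, grab_frame, get_calibration, sign_off, boxes_of, trace gives the robot as it stands.
- The arm moves only by the tool servo_tool, never from a script. Its argument "rows" is a list of rows, each a list of 3 entries, a list of its own where there are three numbers: the finger opening in mm, from 0 to 85.4, then the shift along the tool's x, y, z in mm, then the turn, a rotation vector about the tool's x, y, z in degrees. A call has 1 to 8 rows; each row shifts and turns the commanded pose from where the row before left it, along the tool's axes as they then stand; what a row does not reach is not made up. A row lasts 1/8 s, in which the tool goes at most 62.5 mm and 10.7 degrees, less where a joint would pass 70% of its speed; a pose out of reach is approached as far as the arm can. A call is refused whole if a number of a shift passes 62.5 or a number of a turn 10.7, either way. A call with a gripper value outside its range is refused whole. The fingers move at their own pace and stop on an object; "force" is the grip in N (left out, the last holds). Time passes only in rows, so rows that do not move let the fingers close. It gives the time, the measured TCP pose, the force and the opening at its end, in the units of the state.
- sense(): the state, without advancing time (a new reading comes with each control period).
- grab_frame(name): name is "scene" or "top" or "wrist"; returns the picture (480x640x3 uint8, blue, green, red); there is no depth.
- get_calibration(name): a dict with "intrinsics" (3x3 intrinsics, pixels), "world_to_cam" (4x4, takes a point from world to camera coordinates). Camera axes: x right, y down, z forward; pixel columns grow to the right and rows downward; lengths in mm; the calibration is good to about 2 mm. The wrist camera is an equidistant fisheye: a pixel r from the principal point sees the ray r / f radians off the axis. A picture is of the moment at which its call begins: read the wrist's pose just before it. get_calibration takes no time and is no camera call; for the wrist camera it gives the pose at the moment of the call.
- sign_off(): hands the job in, once; it reports no verdict.
Trained networks look in the newest picture that a camera, given by its name, has taken for a name from the list of things; names that differ only in an ending like _2 or _b are one class to them, and where a whole thing is asked for, a point or a joint stands for the part that bears it (a point fixed in the world has none). Each returns a list of dicts, best first, with "conf" (0 to 1); they miss things now and then, are a little off and sometimes report something else, mostly with a low value. They report only what shows in the picture. A call takes as long as a camera call. They do not tell look-alikes from the thing itself.
- boxes_of(camera, thing): "centre" ([x, y, z] in mm, in the coordinates of the camera as it stood for that picture, good to about 4 mm: the middle of the surface that is visible of it).
- trace(camera, thing): "mask" (480x640 bool, what is visible of it).
The state is a dict: "clock": time; "qpos": joint angles; "qvel": joint speeds; "joint_efforts": joint torques, N m; "eef_pos": TCP position; "tcp_rot": TCP orientation; "contact_force": force on the tool from outside, world axes, zero at the start; "wrist_torque": the same for the moment, N m; "opening": opening from 0.0 (shut) to 1.0 (fully open).
Only numpy, scipy, OpenCV 4.12 (cv2) and the standard library are available. Lean on these libraries where they do the work, as an engineer would, in place of code of your own. Each camera call takes 0.05 s, during which the arm holds its last target. There are 200 camera calls.

TASK

On the green frame of the seedling-tray press, push the swing arm fully home against its stop, drop the steel lock pin all the way down through the arm's end and into the latch post, and let go of it. Then take the long steel rod from its wooden stand and thread it straight down through the bushing in the arm and on through the lower bushing, until its pointed end sticks out below the lower one without touching the base. Finish holding the rod there in the gripper, upright, still and not forced against the bushings (nothing else holds it up, so do not let go), pin still in, and the other things on the bench left where they stand.

Things in the scene. Friction and masses are not known exactly. Their poses are not given: they have to be found in the camera images.
- press: Fixed green frame; base plate 140 (x) by 260 (y) by 12 mm thick. Origin under the base plate's centre; z up, +x its back; its front (-x) roughly faces the robot. Steel column, 28 mm diameter, with the arm's vertical hinge axis at x 0, y -100 mm; latch post at x 0, y +80 mm; lower bushing at x 0, y -10 mm, its block held by a bracket from behind (+x).
- swing_arm (a joint): Angle (rad) of the flat dark steel arm on the column: 0 is home against its end stop, pointing along the frame's +y, end over the latch post. Starts 0.3 to 0.7 open; grows as the end swings to the front (-x). Stiff, about 0.12 N m, stays where left. Arm 36 mm wide, 16 mm thick (89 to 105 mm above the bench), reaches 195 mm from the hinge axis; 6 mm cap over the hinge.
- latch_hole (a point): Centre of the lock-pin hole at the top face of the arm, 180 mm from the hinge axis, 105 mm above the bench; round through hole, 12.8 mm. Axes turn with the arm: y along it, z up.
- post_hole (a point): Centre of the mouth of the matching hole in the top of the latch post (40 by 36 mm, top 88 mm above the bench); 13 mm wide, 45 mm deep. Straight under latch_hole when the arm is home. A stop plate, 36 mm wide and 8 mm thick, stands 20.5 mm behind it (frame's +x), top 105 mm above the bench.
- upper_bushing (a point): Centre of the brass bushing in the arm at the arm's top face, 90 mm from the hinge axis, 105 mm above the bench; round through hole 14.8 mm, 16 mm long. Axes turn with the arm.
- lower_bushing (a point): Centre of the lower brass bushing at the BOTTOM face of its 44 by 44 mm block, 45 mm above the bench; vertical through hole 14.5 mm, 20 mm long (block top at 65 mm). Straight under upper_bushing when the arm is home. The base plate's top is 33 mm below this point, clear space between.
- pin_head (a point): On the lock pin's axis, 23 mm above the underside of its collar. Plain steel pin upright in the pin stand: shank 10 mm diameter, 42 mm long with a tapered tip; collar 24 mm diameter, 6 mm thick; above it a grip 16 mm diameter, 34 mm tall (17 mm above and below this point). z is its axis, up. About 90 g.
- pin_collar (a point): Centre of the underside of the pin's collar, 23 mm below pin_head, 42 mm above the pin's tip; it starts on the stand's top, and lies on the arm's top face when the pin is fully in.
- rod_center (a point): Middle of the guide rod: plain round steel, 12 mm diameter, 190 mm long, about 160 g, upright in the rod stand, top 200 mm above the bench. Bottom end tapered over 8 mm to 6 mm diameter; no head. z is its axis, up: top end 95 mm above this point, tip 95 mm below.
- rod_tip (a point): The rod's tapered lower end, 95 mm below rod_center; starts 10 mm above the bench in the stand's hole.
- rod_stand: Fixed light wooden block 64 by 64 by 85 mm high with a 75 mm deep, 13.3 mm hole holding the rod; origin at the centre of its underside. May stand on either side of the press.
- pin_stand: Fixed light wooden block 64 by 64 by 60 mm high with a 50 mm deep, 11.3 mm hole holding the lock pin; origin at the centre of its underside. On the other side of the press.
- clay_pot_mid (a point): Bystander, loose: terracotta pot, 84 mm across, 75 mm high; point half-way up.
- nursery_pot_mid (a point): Bystander, loose: black plastic nursery pot, 100 mm across, 85 mm high; point half-way up.
- spray_bottle_mid (a point): Bystander, loose: white bottle, 68 mm across, 190 mm high; point half-way up.
- label_jar_mid (a point): Bystander, loose: pale jar with a white lid, 60 mm across, 85 mm high; point half-way up.
- dibber_mid (a point): Bystander, loose: upright turned wooden dibber, 32 mm across, 130 mm high; point half-way up.
- trowel_mid (a point): Bystander, loose: flat hand trowel lying on the bench, about 170 mm long; its origin.
Things that resemble listed ones, but are neither listed nor needed, are in the scene too. Of the things that look like the part that bears pin_head, the largest one is meant.

How it is judged (in metres and radians):
On the way, in this order (a step that is already met when the one before it is completed fails the run):
1. the swing arm is home against its stop (value of joint swing_arm below 0.035 rad), for 0.2 s.
2. the lock pin is fully down through the arm into the post and let go (value of joint swing_arm below 0.035 rad and distance between pin_collar and latch_hole below 0.006 m and angle between pin_collar's own z axis and vertical below 0.12 rad and contact force between the fingers and pin below 0.1 N), for 0.2 s.
3. the rod's tip has passed down through the upper bushing (horizontal distance between rod_tip and upper_bushing below 0.006 m and z of rod_tip in the frame of upper_bushing below -0.018 m), for 0.05 s.
At the end, for the whole second after the job is handed in: Arm within 0.035 rad of home; pin collar within 6 mm of its seat, upright, not touched; rod gripped, still, upright within 0.1 rad, in both bushings, tip 3 to 30 mm below the lower one, off the base plate, pressing on the frame with under 15 N (all of step 2 and horizontal distance between rod_tip and lower_bushing below 0.005 m and horizontal distance between rod_center and upper_bushing below 0.006 m and z of rod_tip in the frame of lower_bushing between -0.03 and -0.003 m and angle between rod_center's own z axis and vertical below 0.1 rad and linear speed of rod below 0.02 m/s and contact force between the fingers and rod above 1 N and contact force between rod and press below 15 N); the arm keeps its last pose, push and grip.
It fails at once if a bystander is shifted by more than 40 mm (distance of any of clay_pot_mid, nursery_pot_mid, spray_bottle_mid, label_jar_mid, dibber_mid, trowel_mid from where it was at the start of the episode above 0.04 m).
It also fails if it takes over 67 s, if anything falls off the work surface, if the arm or the gripper's body presses on something with over 40 N, if the wrist force passes 120 N, or if a joint passes its speed limit or range.

## Working session

There is one attempt and no reset: what is moved stays moved. The work goes in short steps, Python scripts to look and compute and a tool call to move; the robot and the scene stay as the last step left them, time stands still between calls to the robot, and variables do not carry over. Pictures are saved under pics/ and viewed, about 8 in all and at most 12, crops included, and the job is handed in when it is done.

Besides the shell and the picture viewer there is one more tool, called after "Request:" as name(argument=value, ...) on one line, values as JSON. servo_tool: Moves the arm, as the interface text tells. Its arguments: {"type":"object","properties":{"rows":{"type":"array","items":{"type":"array"}},"force":{"type":"number"}},"required":["rows"]}

```bash
mkdir -p pics; cat > h.py <<'E'
import numpy as np, cv2
from rig import sense, grab_frame, get_calibration, sign_off, boxes_of, trace
def w(cam,p,C=None):
    T=np.array((C or get_calibration(cam))["world_to_cam"]); return np.linalg.inv(T)@np.r_[p,1]
E
python3 - <<'E'
from h import *
print(sense())
for c in("scene","top"):
    im=grab_frame(c); cv2.imwrite(f"pics/{c}0.png",im)
    K=get_calibration(c); print(c,np.round(K["intrinsics"],1).tolist(),np.round(K["world_to_cam"],3).tolist())
    for t in "press swing_arm pin_head rod_center rod_stand pin_stand clay_pot_mid nursery_pot_mid spray_bottle_mid label_jar_mid dibber_mid trowel_mid".split():
        for d in boxes_of(c,t)[:4]: 
            if d["conf"]>.2: print(c,t,round(d["conf"],2),np.round(w(c,d["centre"],K)[:3]))
E
```

```text
{'clock': 0.0, 'qpos': array([ 1.13162521e+00,  3.53665262e-01,  1.63411194e+00, -2.09248907e-05,
        1.15520126e+00, -2.36653103e-03]), 'qvel': array([ 0.00059576, -0.00023609,  0.00070314,  0.00064716,  0.00059199,
       -0.00021034]), 'joint_efforts': array([ 4.09567641e-03, -6.05247903e+01, -3.42072058e+01,  2.86773939e-04,
        9.21922037e-03,  1.85978115e-05]), 'eef_pos': array([264.19339068, 565.90322287, 230.56048682]), 'tcp_rot': array([-3.14020680e+00,  1.58523387e-05,  2.70479654e+00]), 'contact_force': array([-0.71366034, -0.12164998, -0.48456535]), 'wrist_torque': array([-0.00214204,  0.01835169,  0.02285619]), 'opening': 1.0048902129220134}
scene [[575.8, 0.0, 312.2], [0.0, 575.8, 240.0], [0.0, 0.0, 1.0]] [[-0.68, 0.733, -0.007, 381.644], [0.452, 0.412, -0.791, -209.509], [-0.577, -0.542, -0.612, 1461.484], [0.0, 0.0, 0.0, 1.0]]
scene press 0.65 [592.  57.  30.]
scene press 0.61 [ 502. -273.  151.]
scene press 0.54 [557.  42. 104.]
scene swing_arm 0.71 [552.  44. 104.]
scene pin_head 0.83 [508. 317.  82.]
scene pin_head 0.65 [520. 398.  39.]
scene pin_head 0.6 [
[... 588 characters left out ...]
 [0.0, 501.5, 240.9], [0.0, 0.0, 1.0]] [[-0.012, -1.0, 0.014, 18.595], [-0.996, 0.011, -0.09, 583.425], [0.09, -0.015, -0.996, 1151.003], [0.0, 0.0, 0.0, 1.0]]
top press 0.91 [579.  38.  15.]
top swing_arm 0.88 [554.  30. 105.]
top pin_head 0.45 [519. 392.  51.]
top pin_head 0.36 [ 507. -271.  168.]
top rod_center 0.48 [ 508. -272.  168.]
top rod_stand 0.55 [ 505. -260.   84.]
top pin_stand 0.85 [498. 312.  61.]
top clay_pot_mid 0.6 [ 419. -109.   11.]
top nursery_pot_mid 0.97 [743. 288.  27.]
top spray_bottle_mid 0.73 [ 731. -234.  128.]
top label_jar_mid 0.83 [ 635. -294.   84.]
top dibber_mid 0.82 [618. 296.  88.]
top dibber_mid 0.7 [ 506. -266.   86.]
top trowel_mid 0.74 [405.  93.   2.]
```

View pics/scene0.png

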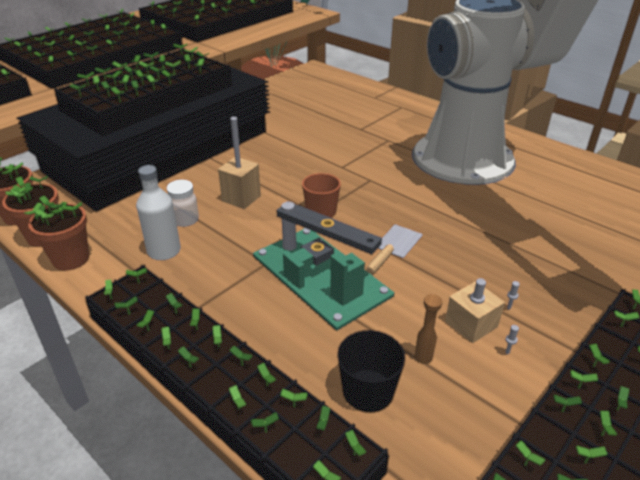

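View pics/top0.png

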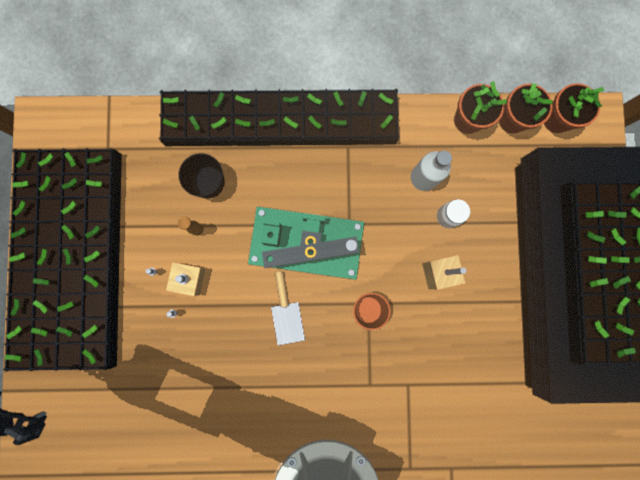

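The top view shows the press at (306,243), with the arm running from its hinge at (351,245) to its end hole at (270,260), and the brass bushings at (311,240) and (311,253). The rod is in its stand at (448,272).

There are three pin candidates in the top view: (183,279) in the wooden stand, and two loose ones at (152,271) and (173,313). The stand pin looks the largest and is in the pin stand. I'll confirm it in a crop and measure the frame.

```bash
cat >> h.py <<'E'
def ray(cam,uv,z,C=None):
    C=C or get_calibration(cam); K=np.array(C["intrinsics"]); T=np.array(C["world_to_cam"]); R=T[:3,:3]; o=-R.T@T[:3,3]
    out=[]
    for u,v in np.reshape(uv,(-1,2)):
        x=np.array([(u-K[0,2])/K[0,0],(v-K[1,2])/K[1,1]])
        if cam=="wrist":
            r=np.hypot(*x); d=np.r_[np.sin(r)*x/max(r,1e-9),np.cos(r)]
        else: d=np.r_[x,1]
        d=R.T@d; out.append((o+d*(z-o[2])/d[2])[:2])
    return np.array(out)
def rect(cam,im,lo,hi,z,roi=None,C=None):
    m=cv2.inRange(cv2.cvtColor(im,cv2.COLOR_BGR2HSV),lo,hi)
    if roi: q=np.zeros_like(m); a,b,c,d=roi; q[b:d,a:c]=255; m&=q
    n,l,s,_=cv2.connectedComponentsWithStats(m); i=1+np.argmax(s[1:,4])
    h=cv2.convexHull(np.argwhere(l==i)[:,::-1].astype(np.float32)); p=ray(cam,h.reshape(-1,2),z,C).astype(np.float32)
    return cv2.minAreaRect(p),s[i]
E
python3 - <<'E'
from h import *
im=cv2.imread("pics/top0.png"); s=cv2.imread("pics/scene0.png")
r,st=rect("top",im,(60,90,40),(90,255,255),12,(230,190,380,300)); print("base",r,st)
for n,uv,z in [("hinge",(350.5,244.5),111),("armhole",(269,261),105),("ub",(311,252.5),105),("lb",(311,240),65),("post",(270.5,235),88),("pinstandtop",(184,279),60),("pin_top",(181.5,279),111),("rod_top",(463.5,271),200),("rodstandtop",(447,272),85)]:
    print(n,ray("top",uv,z).round(1))
a=cv2.resize(s[270:360,430:550],None,fx=4,fy=4,interpolation=3); b=cv2.resize(im[195:295,235:375],None,fx=5,fy=5,interpolation=3)
c=np.zeros((860,700,3),np.uint8); c[:360,:480]=a; c[360:,:]=b; cv2.imwrite("pics/crop.png",cv2.resize(c,(488,600)))
E
```

```text
base ((581.9422607421875, 39.58928680419922), (256.8676452636719, 136.21365356445312), 81.3740463256836) [ 249  207  115   59 2885]
hinge [[567.3 -58. ]]
armhole [[533.7 119.9]]
ub [[551.3  28.2]]
lb [[582.4  27.8]]
post [[592.4 117.8]]
pinstandtop [[497.6 315.2]]
pin_top [[496.8 307.8]]
rod_top [[ 504.4 -275.8]]
rodstandtop [[ 505.7 -273.9]]
```

View pics/crop.png

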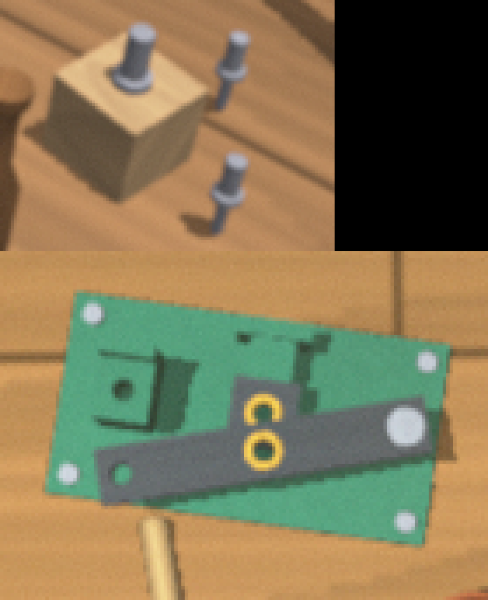

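The crop confirms that the pin in the stand is clearly thicker than the two loose ones, so that is the one to use. The press frame yaw is about -0.15 rad and the arm is about 0.34 rad open. I'll work with tool yaw at about 1.42, so tool x is roughly frame +y and tool y is roughly frame +x.

```bash
cat >> h.py <<'E'
from scipy.spatial.transform import Rotation as Ro
def plan(pos,n,yaw=1.421,s=None):
    s=s or sense(); p=np.array(s["eef_pos"]); R=Ro.from_euler("xyz",s["tcp_rot"]); G=Ro.from_euler("xyz",[np.pi,0,yaw])
    if (R.inv()*G).magnitude()>np.pi/2: G=G*Ro.from_rotvec([0,0,np.pi])
    rv=(R.inv()*G).as_rotvec(degrees=True); d=(np.array(pos)-p)/n
    print("turn/row",(rv/n).round(2))
    if np.abs(rv).max()<2: print("total",R.inv().apply(d*n).round(1),"rv",rv.round(2)); return
    for i in range(n): print((R*Ro.from_rotvec(rv*i/n,degrees=True)).inv().apply(d).round(1).tolist())
E
python3 - <<'E'
from h import *
plan([480,95,210],10)
E
```

```text
turn/row [-0.    0.    7.36]
[-39.5, -33.6, 2.1]
[-43.4, -28.3, 2.1]
[-46.7, -22.5, 2.1]
[-49.2, -16.3, 2.1]
[-50.9, -9.9, 2.1]
[-51.7, -3.3, 2.1]
[-51.7, 3.4, 2.1]
[-50.9, 10.0, 2.1]
[-49.2, 16.4, 2.1]
[-46.7, 22.6, 2.1]
```

Request:
servo_tool(rows=[[0,[-39.5,-33.6,2],[0,0,7.36]],[0,[-43.4,-28.3,2],[0,0,7.36]],[0,[-46.7,-22.5,2],[0,0,7.36]],[0,[-49.2,-16.3,2],[0,0,7.36]],[0,[-50.9,-9.9,2],[0,0,7.36]],[0,[-51.7,-3.3,2],[0,0,7.36]],[0,[-51.7,3.4,2],[0,0,7.36]],[0,[-50.9,10,2],[0,0,7.36]]])

```text
clock: 2.3
eef_pos: [437.3, 187.6, 215.5]
tcp_rot: [3.141, -0.0, 1.673]
contact_force: [0.2, 0.7, 0.0]
opening: -0.003
```

Request:
servo_tool(rows=[[0,[-49.2,16.4,2],[0,0,7.36]],[0,[-46.7,22.6,2],[0,0,7.36]],[0,[0,0,0],[0,0,0]]], force=40)

```text
clock: 2.68
eef_pos: [480.9, 92.0, 211.3]
tcp_rot: [3.141, 0.0, 1.415]
contact_force: [0.7, 1.0, 0.5]
opening: 0.001
```

```bash
python3 - <<'E'
from h import *
s=sense(); print(s["clock"],s["eef_pos"],s["tcp_rot"],s["opening"])
C=get_calibration("wrist"); im=grab_frame("wrist"); cv2.imwrite("pics/w1.png",im)
np.save("w1.npy",C,allow_pickle=True); print(np.round(C["intrinsics"],1).tolist(),np.round(C["world_to_cam"],3).tolist())
plan([483,95,95],4,s=s)
E
```

```text
2.675 [480.8880234   92.04072976 211.31266757] [3.14098581e+00 4.20752156e-04 1.41489603e+00] 0.0005551269313862263
[[371.6, 0.0, 319.6], [0.0, 371.6, 238.8], [0.0, 0.0, 1.0]] [[0.988, -0.156, 0.001, -460.72], [-0.149, -0.941, 0.304, 124.133], [-0.047, -0.301, -0.953, 410.28], [0.0, 0.0, 0.0, 1.0]]
turn/row [ 0.01  0.01 -0.09]
total [  3.3   1.6 116.3] rv [ 0.03  0.02 -0.35]
```

View pics/w1.png

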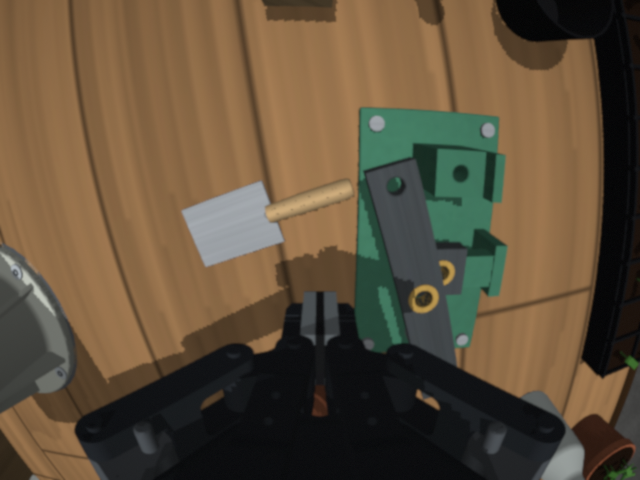

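The wrist view shows the arm's end hole at (397,186), the post hole at (461,173), the upper bushing at (424,298), the lower bushing at (447,271) and the stop plate at (497,178). The fingers are at (320,300), with clear space in front of the arm. I'll descend and push.

```bash
python3 - <<'E'
from h import *
C=np.load("w1.npy",allow_pickle=True).item()
for n,uv,z in [("armhole",(397,186),105),("post",(461,173),88),("ub",(424,298),105),("lb",(447,271),65)]: print(n,ray("wrist",uv,z,C).round(1))
E
```

```text
armhole [[538.9 119. ]]
post [[592.9 119.1]]
ub [[552.3  30.1]]
lb [[584.2  30.5]]
```

Request:
servo_tool(rows=[[0,[1,0,40],[0,0,0]],[0,[1,0,40],[0,0,0]],[0,[1,0,36],[0,0,0]],[0,[0,5,0],[0,0,0]]])

```text
clock: 3.22
eef_pos: [482.7, 97.7, 93.4]
tcp_rot: [-3.136, 0.002, 1.423]
contact_force: [-0.3, -0.0, 0.2]
opening: -0.001
```

Request:
servo_tool(rows=[[0,[0,10,0],[0,0,0]],[0,[0,10,0],[0,0,0]],[0,[0,10,0],[0,0,0]],[0,[0,10,0],[0,0,0]],[0,[0,8,0],[0,0,0]],[0,[0,7,0],[0,0,0]],[0,[0,5,0],[0,0,0]]])

```text
clock: 4.1
eef_pos: [544.9, 87.9, 95.2]
tcp_rot: [-3.141, 0.0, 1.42]
contact_force: [-1.6, 1.4, 0.8]
opening: -0.0
```

Request:
servo_tool(rows=[[0,[0,3,0],[0,0,0]],[0,[0,3,0],[0,0,0]],[0,[0,3,0],[0,0,0]]])

```text
clock: 4.47
eef_pos: [553.4, 86.6, 95.3]
tcp_rot: [-3.141, 0.0, 1.42]
contact_force: [-0.9, 0.6, 0.8]
opening: 0.001
```

Request:
servo_tool(rows=[[0,[0,3,0],[0,0,0]],[0,[0,2,0],[0,0,0]],[0,[0,2,0],[0,0,0]]])

```text
clock: 4.85
eef_pos: [557.4, 86.0, 94.9]
tcp_rot: [-3.135, 0.0, 1.42]
contact_force: [-15.2, 5.8, 11.4]
opening: 0.003
```

The force rose to 15 N, so the arm is against its stop. I'll back off, lift, and image the press to measure the holes.

Request:
servo_tool(rows=[[0,[0,-8,0],[0,0,0]],[0,[0,-10,-30],[0,0,0]],[0,[0,0,-50],[0,0,0]],[0,[0,0,-45],[0,0,0]],[0,[0,0,0],[0,0,0]],[0,[0,0,0],[0,0,0]]])

```text
clock: 5.6
eef_pos: [542.3, 88.1, 219.9]
tcp_rot: [3.141, 0.0, 1.42]
contact_force: [-0.7, -0.2, -0.2]
opening: -0.003
```

```bash
python3 - <<'E'
from h import *
s=sense(); print(s["clock"],s["eef_pos"],s["tcp_rot"],s["contact_force"])
C=get_calibration("wrist"); im=grab_frame("wrist"); cv2.imwrite("pics/w2.png",im); np.save("w2.npy",C,allow_pickle=True)
K=np.array(C["intrinsics"]); T=np.array(C["world_to_cam"])
def prj(p):
    c=T[:3,:3]@p+T[:3,3]; th=np.arctan2(np.hypot(c[0],c[1]),c[2]); k=th/np.hypot(c[0],c[1])*K[0,0]; return c[:2]*k+K[:2,2]
a=prj(np.array([593,119,105])); b=prj(np.array([582,30,105])); print(a,b)
u0=int(min(a[0],b[0])-60); v0=int(min(a[1],b[1])-50); print(u0,v0)
cr=im[v0:v0+200,u0:u0+200]; cv2.imwrite("pics/w2c.png",cv2.resize(cr,(600,600),interpolation=3))
plan([495,235,235],4,s=s)
E
```

```text
5.6 [542.28768075  88.0988387  219.8742863 ] [3.14137558e+00 1.77866262e-04 1.42020867e+00] [-0.6584445  -0.23103664 -0.22448684]
[384.27792639 180.31379023] [381.42441913 295.72583612]
321 130
turn/row [ 0.    0.   -0.01]
total [138.1 -68.8 -15.2] rv [ 0.01  0.01 -0.05]
```

View pics/w2c.png

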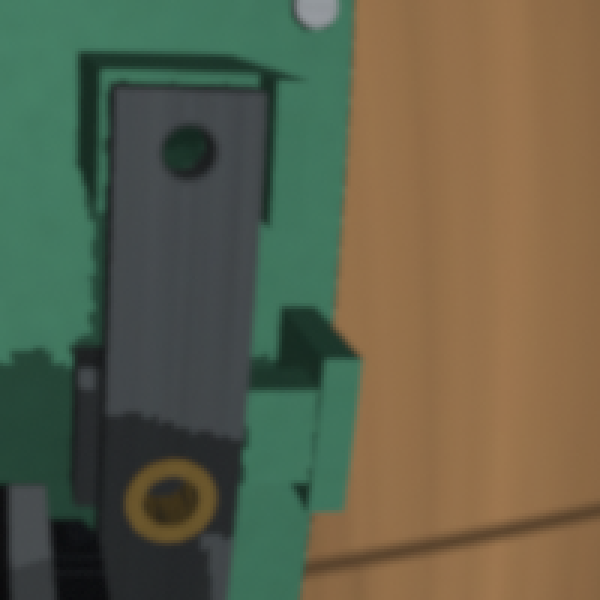

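The arm is home over the post. The latch hole is at full-image (383.7,180.3) and the upper bushing at (378,296.7), both matching the predictions within a few mm. Next is the pin.

```bash
python3 - <<'E'
from h import *
C=np.load("w2.npy",allow_pickle=True).item()
a,b=ray("wrist",[(383.8,180.5),(378,296.7)],105,C); print(a,b,np.linalg.norm(a-b),np.arctan2(a[0]-b[0],a[1]-b[1]))
E
```

```text
[592.64471531 118.91331216] [579.25319385  29.61009039] 90.30170687983976 0.1488465600333681
```

Request:
servo_tool(rows=[[50,[46,-23,-5],[0,0,0]],[50,[46,-23,-5],[0,0,0]],[50,[46,-23,-5],[0,0,0]],[50,[0,0,0],[0,0,0]],[50,[0,0,0],[0,0,0]]])

```text
clock: 6.28
eef_pos: [494.4, 234.7, 234.0]
tcp_rot: [-3.14, 0.002, 1.421]
contact_force: [-0.5, 0.8, 0.4]
opening: 0.59
```

```bash
python3 - <<'E'
from h import *
s=sense(); print(s["clock"],s["eef_pos"],s["tcp_rot"],s["opening"])
C=get_calibration("wrist"); im=grab_frame("wrist"); cv2.imwrite("pics/w3.png",im); np.save("w3.npy",C,allow_pickle=True)
for d in boxes_of("wrist","pin_head")[:3]: print(d["conf"],w("wrist",d["centre"],C)[:3])
K=np.array(C["intrinsics"]); T=np.array(C["world_to_cam"])
c=T[:3,:3]@np.array([497,311,100])+T[:3,3]; k=np.arctan2(np.hypot(c[0],c[1]),c[2])/np.hypot(c[0],c[1])*K[0,0]; u,v=(c[:2]*k+K[:2,2]).astype(int); print(u,v)
u0,v0=max(u-75,0),max(v-75,0); print(u0,v0); cv2.imwrite("pics/w3c.png",cv2.resize(im[v0:v0+150,u0:u0+150],(600,600),interpolation=3))
E
```

```text
6.275 [494.43074083 234.65775278 233.96918066] [-3.14004245e+00  1.64507718e-03  1.42118685e+00] 0.5895777344479023
0.97 [498.78574972 317.39526238 101.06626898]
0.74 [424.01029047 346.3533591   51.05957614]
0.74 [518.21533925 394.02803371  48.40737221]
307 125
232 50
```

View pics/w3c.png

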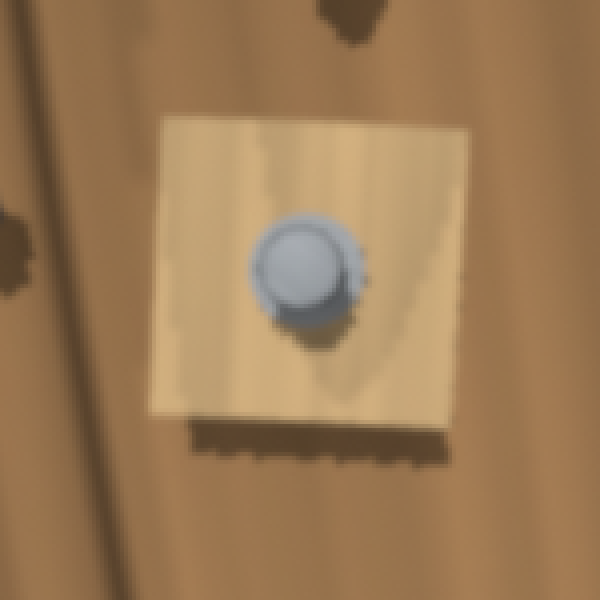

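The pin's top disc is at (307.2,116.2) and its collar at (309,117.8) in the full wrist frame. It is upright in the stand.

```bash
python3 - <<'E'
from h import *
C=np.load("w3.npy",allow_pickle=True).item()
a=ray("wrist",(307.2,116.2),100,C)[0];b=ray("wrist",(309,117.8),66,C)[0]; print(a,b, ray("wrist",(309.7,118),60,C))
plan([*((a+b)/2),120],3); 
E
```

```text
[497.60260796 317.79671077] [497.80919984 317.07699792] [[498.20076812 316.93434513]]
turn/row [-0.02  0.02 -0.03]
total [ 83.   -9.7 114.3] rv [-0.07  0.07 -0.09]
```

Request:
servo_tool(rows=[[50,[41.5,-4.8,20],[0,0,0]],[50,[41.5,-4.9,45],[0,0,0]],[50,[0,0,45],[0,0,0]],[50,[0,0,34],[0,0,0]],[50,[0,0,19],[0,0,0]],[50,[0,0,0],[0,0,0]]])

```text
clock: 7.12
eef_pos: [497.6, 317.5, 71.3]
tcp_rot: [-3.14, 0.002, 1.419]
contact_force: [-0.2, 0.6, -0.1]
opening: 0.584
```

```bash
python3 - <<'E'
from h import *
plan([497.7,317.4,71],1); 
E
```

```text
turn/row [-0.1   0.09 -0.11]
total [-0.   0.1  0.3] rv [-0.1   0.09 -0.11]
```

Request:
servo_tool(rows=[[0,[0,0,0],[0,0,0]],[0,[0,0,0],[0,0,0]],[0,[0,0,0],[0,0,0]],[0,[0,0,0],[0,0,0]],[0,[0,0,-3],[0,0,0]],[0,[0,0,-12],[0,0,0]]], force=45)

```text
clock: 7.88
eef_pos: [497.6, 318.5, 87.5]
tcp_rot: [-3.141, 0.0, 1.42]
contact_force: [-1.2, -0.2, -1.1]
opening: 0.165
```

Request:
servo_tool(rows=[[0,[0,0,-40],[0,0,0]],[0,[0,0,-50],[0,0,0]],[0,[-45,15,-12],[0,0,0]],[0,[-50,18,0],[0,0,0]],[0,[-50,18,0],[0,0,0]],[0,[-38,14,0],[0,0,0]],[0,[0,0,0],[0,0,0]]])

```text
clock: 8.75
eef_pos: [535.0, 125.5, 190.1]
tcp_rot: [3.141, 0.0, 1.417]
contact_force: [-0.1, 0.2, -0.5]
opening: 0.163
```

```bash
python3 - <<'E'
from h import *
plan([592.6,118.9,170],3); 
E
```

```text
turn/row [ 0.01  0.01 -0.08]
total [ 2.3 57.9 20.1] rv [ 0.04  0.02 -0.23]
```

Request:
servo_tool(rows=[[0,[1,29,0],[0,0,0]],[0,[1.3,28.9,10],[0,0,0]],[0,[0,0,11],[0,0,0]],[0,[0,0,0],[0,0,0]],[0,[0,0,0],[0,0,0]]])

```text
clock: 9.38
eef_pos: [591.5, 122.0, 168.5]
tcp_rot: [-3.141, 0.0, 1.421]
contact_force: [0.1, 1.3, -0.7]
opening: 0.167
```

```bash
python3 - <<'E'
from h import *
s=sense(); print(s["clock"],s["eef_pos"],s["tcp_rot"])
C=get_calibration("wrist"); im=grab_frame("wrist"); cv2.imwrite("pics/w4.png",im); np.save("w4.npy",C,allow_pickle=True)
K=np.array(C["intrinsics"]); T=np.array(C["world_to_cam"])
def prj(p):
    c=T[:3,:3]@p+T[:3,3]; k=np.arctan2(np.hypot(c[0],c[1]),c[2])/np.hypot(c[0],c[1])*K[0,0]; return c[:2]*k+K[:2,2]
t=s["eef_pos"]
print("hole",prj(np.array([592.6,118.9,105])),"tip",prj(t+[0,0,-53.3]),"collar",prj(t+[0,0,-11.3]))
cv2.imwrite("pics/w4c.png",cv2.resize(im[190:390,220:420],(600,600),interpolation=3))
plan([592.6,118.9,150],1)
E
```

```text
9.375 [591.45265753 121.96619284 168.51615415] [-3.14106100e+00  7.50267645e-05  1.42082147e+00]
hole [322.41941679 261.70818027] tip [319.73299629 263.53841798] collar [319.73907838 296.92118883]
turn/row [ 0.   -0.01 -0.02]
total [-2.8  1.3 18.7] rv [ 0.   -0.01 -0.02]
```

View pics/w4c.png

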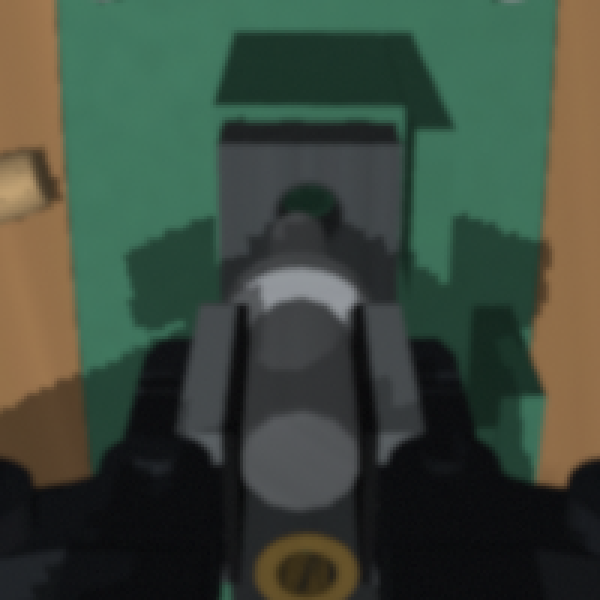

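The wrist crop shows the hole centred near full-image (323,260) and the pin tip near (319.8,264). The pin therefore has to shift about -1.8 mm in tool x and +1.6 mm in tool y before lowering.

Request:
servo_tool(rows=[[0,[-1.8,1.6,0],[0,0,0]],[0,[0,0,5],[0,0,0]],[0,[0,0,4],[0,0,0]],[0,[0,0,3],[0,0,0]],[0,[0,0,3],[0,0,0]],[0,[0,0,0],[0,0,0]]])

```text
clock: 10.18
eef_pos: [593.4, 119.4, 152.9]
tcp_rot: [-3.141, 0.0, 1.42]
contact_force: [0.2, 0.9, -1.5]
opening: 0.164
```

Request:
servo_tool(rows=[[0,[0,0,3],[0,0,0]],[0,[0,0,3],[0,0,0]],[0,[0,0,3],[0,0,0]],[0,[0,0,3],[0,0,0]],[0,[0,0,0],[0,0,0]]])

```text
clock: 10.8
eef_pos: [593.4, 119.4, 141.0]
tcp_rot: [-3.141, 0.0, 1.42]
contact_force: [0.1, 0.7, -1.1]
opening: 0.167
```

Inside with no contact. The tip is now at the post mouth, so I'll continue.

Request:
servo_tool(rows=[[0,[0,0,4],[0,0,0]],[0,[0,0,4],[0,0,0]],[0,[0,0,4],[0,0,0]],[0,[0,0,4],[0,0,0]],[0,[0,0,3],[0,0,0]],[0,[0,0,3],[0,0,0]],[0,[0,0,0],[0,0,0]]])

```text
clock: 11.68
eef_pos: [593.6, 119.5, 119.1]
tcp_rot: [-3.141, 0.0, 1.42]
contact_force: [-0.5, 0.6, -1.9]
opening: 0.168
```

Request:
servo_tool(rows=[[0,[0,0,1.5],[0,0,0]],[0,[0,0,1],[0,0,0]],[0,[0,0,0],[0,0,0]]])

```text
clock: 12.05
eef_pos: [593.8, 119.5, 118.6]
tcp_rot: [3.141, -0.0, 1.42]
contact_force: [-5.5, -0.4, 15.2]
opening: 0.165
```

Request:
servo_tool(rows=[[40,[0,0,-0.5],[0,0,0]],[40,[0,0,0],[0,0,0]],[40,[0,0,0],[0,0,0]],[40,[0,0,-30],[0,0,0]],[40,[0,0,-40],[0,0,0]],[40,[-30,0,-30],[0,0,0]],[40,[0,0,0],[0,0,0]],[40,[0,0,0],[0,0,0]]])

```text
clock: 13.05
eef_pos: [588.7, 90.0, 216.5]
tcp_rot: [-3.141, -0.0, 1.42]
contact_force: [0.3, 0.2, -0.2]
opening: 0.467
```

```bash
cat >> h.py <<'E'
def prj(p,C):
    K=np.array(C["intrinsics"]); T=np.array(C["world_to_cam"])
    c=T[:3,:3]@np.array(p)+T[:3,3]; k=np.arctan2(np.hypot(c[0],c[1]),c[2])/np.hypot(c[0],c[1])*K[0,0]; return c[:2]*k+K[:2,2]
E
python3 - <<'E'
from h import *
s=sense(); print(s["clock"],s["eef_pos"],s["tcp_rot"],s["opening"])
C=get_calibration("wrist"); im=grab_frame("wrist"); cv2.imwrite("pics/w5.png",im); np.save("w5.npy",C,allow_pickle=True)
for z in (105,111,145): print(z,prj([593,119,z],C))
u,v=prj([593,119,125],C).astype(int); u0,v0=u-75,v-50; print(u0,v0)
a=cv2.resize(im[v0:v0+130,u0:u0+150],(600,520),interpolation=3)
sc=grab_frame("scene"); cv2.imwrite("pics/s5.png",sc); b=cv2.resize(sc[190:330,240:400],(200,175),interpolation=3)
cv2.imwrite("pics/c5.png",a)
plan([505,-275,245],9)
E
```

```text
13.05 [588.68660606  89.95587402 216.46844117] [-3.14071615e+00 -5.12138103e-05  1.41971262e+00] 0.46695990484047084
105 [319.60148746 193.10020448]
111 [319.59606473 194.73383917]
145 [319.55987038 205.65004296]
244 148
turn/row [-0.01  0.   -0.  ]
total [-373.6  -27.8  -28.9] rv [-0.12  0.02 -0.03]
```

View pics/c5.png

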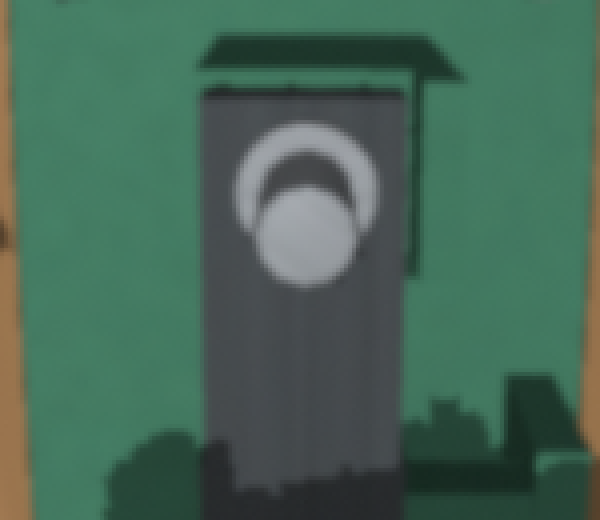

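The pin is seated: the collar lies flat on the arm at (320,196), its head is at (321,207), and it is upright. Next I'll go over to the rod and view it from the far side.

Request:
servo_tool(rows=[[50,[-52,-3,-10],[0,0,0]],[50,[-54,-3,-10],[0,0,0]],[50,[-54,-3,-8],[0,0,0]],[50,[-54,-3,0],[0,0,0]],[50,[-54,-3,0],[0,0,0]],[50,[-54,-3,0],[0,0,0]],[50,[-54,-3,0],[0,0,0]],[50,[-54,0,0],[0,0,0]]])

```text
clock: 14.15
eef_pos: [503.3, -333.1, 244.0]
tcp_rot: [-3.14, -0.001, 1.421]
contact_force: [0.3, 0.1, -0.1]
opening: 0.585
```

Request:
servo_tool(rows=[[50,[0,0,0],[0,0,0]],[50,[0,0,0],[0,0,0]]])

```text
clock: 14.4
eef_pos: [503.6, -331.3, 244.1]
tcp_rot: [-3.14, -0.001, 1.42]
contact_force: [-0.3, 0.8, -0.2]
opening: 0.585
```

```bash
python3 - <<'E'
from h import *
s=sense(); print(s["clock"],s["eef_pos"],s["tcp_rot"],s["opening"],s["qpos"])
C=get_calibration("wrist"); im=grab_frame("wrist"); cv2.imwrite("pics/w6.png",im); np.save("w6.npy",C,allow_pickle=True)
for d in boxes_of("wrist","rod_center")[:2]: print(d["conf"],w("wrist",d["centre"],C)[:3])
for d in boxes_of("wrist","rod_stand")[:2]: print(d["conf"],w("wrist",d["centre"],C)[:3])
print(prj([505,-275,200],C),prj([505,-275,85],C))
u,v=prj([505,-275,140],C).astype(int); u0,v0=u-75,v-75; print(u0,v0)
cv2.imwrite("pics/c6.png",cv2.resize(im[v0:v0+150,u0:u0+150],(600,600),interpolation=3))
E
```

```text
14.4 [ 503.63195095 -331.31099363  244.11018609] [-3.13985019e+00 -1.38239624e-03  1.41987780e+00] 0.5853786520533942 [-5.84654381e-01  3.08166446e-01  1.66762351e+00  5.67522352e-04
  1.16796484e+00 -4.33960110e-01]
0.89 [ 508.87920641 -266.46896027   87.03803697]
[305.58269352 166.17624238] [311.07859813 150.34274791]
234 81
```

View pics/c6.png

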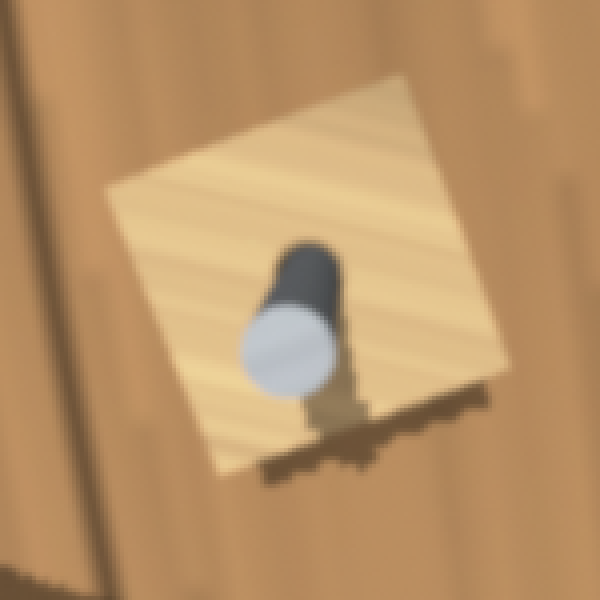

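The rod's top disc is at (306.3,168.8) and its foot at (311.3,149) in the full wrist frame.

```bash
python3 - <<'E'
from h import *
C=np.load("w6.npy",allow_pickle=True).item()
a=ray("wrist",(306.25,168.75),200,C)[0];b=ray("wrist",(311.25,149),85,C)[0]; print(a,b)
plan([*(.6*a+.4*b),245],1)
E
```

```text
[ 505.12491247 -276.3444075 ] [ 505.30533669 -273.9404778 ]
turn/row [-0.04 -0.03  0.05]
total [54.9 -7.2 -0. ] rv [-0.04 -0.03  0.05]
```

Request:
servo_tool(rows=[[50,[30,-4,0],[0,0,0]],[50,[24.9,-3.2,0],[0,0,0]],[50,[0,0,0],[0,0,0]],[50,[0,0,35],[0,0,0]],[50,[0,0,35],[0,0,0]],[50,[0,0,32],[0,0,0]],[50,[0,0,0],[0,0,0]]])

```text
clock: 15.42
eef_pos: [503.6, -276.1, 141.3]
tcp_rot: [-3.137, -0.001, 1.421]
contact_force: [0.3, 0.1, 0.2]
opening: 0.586
```

```bash
python3 - <<'E'
from h import *
plan([505.2,-275.4,141],1)
E
```

```text
turn/row [-0.24 -0.08 -0.01]
total [0.9 1.5 0.3] rv [-0.24 -0.08 -0.01]
```

Request:
servo_tool(rows=[[0,[0.9,1.5,0],[0,0,0]],[0,[0,0,0],[0,0,0]],[0,[0,0,0],[0,0,0]],[0,[0,0,0],[0,0,0]],[0,[0,0,0],[0,0,0]]], force=70)

```text
clock: 16.05
eef_pos: [506.4, -276.4, 144.9]
tcp_rot: [3.141, 0.001, 1.421]
contact_force: [-4.0, -1.1, 7.0]
opening: 0.123
```

Request:
servo_tool(rows=[[0,[0,0,-5],[0,0,0]],[0,[0,0,-15],[0,0,0]],[0,[0,0,-30],[0,0,0]],[0,[0,0,-35],[0,0,0]],[0,[0,0,-35],[0,0,0]],[0,[0,0,-10],[0,0,0]]])

```text
clock: 16.8
eef_pos: [507.9, -276.8, 276.6]
tcp_rot: [3.137, 0.002, 1.42]
contact_force: [-0.2, 0.1, -1.6]
opening: 0.122
```

```bash
python3 - <<'E'
from h import *
plan([579.8,30,262],1)
E
```

```text
turn/row [ 0.29  0.1  -0.04]
total [314.1  25.   14.2] rv [ 0.29  0.1  -0.04]
```

Request:
servo_tool(rows=[[0,[30,2,0],[0,0,0]],[0,[48,4,0],[0,0,0]],[0,[52,4,0],[0,0,0]],[0,[52,4,0],[0,0,0]],[0,[52,4,0],[0,0,0]],[0,[48,4,4],[0,0,0]],[0,[30,3,10],[0,0,0]],[0,[0,0,0],[0,0,0]]])

```text
clock: 17.8
eef_pos: [577.5, 30.5, 257.8]
tcp_rot: [-3.139, 0.0, 1.423]
contact_force: [-1.0, -0.4, -1.6]
opening: 0.118
```

Request:
servo_tool(rows=[[0,[0,0,8],[0,0,0]],[0,[0,0,7],[0,0,0]],[0,[0,0,0],[0,0,0]],[0,[0,0,0],[0,0,0]]])

```text
clock: 18.3
eef_pos: [578.1, 28.0, 244.4]
tcp_rot: [3.141, -0.0, 1.419]
contact_force: [0.7, -0.4, -2.0]
opening: 0.121
```

```bash
python3 - <<'E'
from h import *
s=sense(); print(s["clock"],s["eef_pos"],s["tcp_rot"],s["opening"])
C=get_calibration("wrist"); im=grab_frame("wrist"); cv2.imwrite("pics/w7.png",im); np.save("w7.npy",C,allow_pickle=True)
t=s["eef_pos"]
print("bush",prj([579.3,29.6,105],C),"tip",prj(t+[0,0,-134.9],C),"latch",prj([593,119,105],C),"top",prj(t+[0,0,55],C))
u,v=prj(t+[0,0,-134.9],C).astype(int); u0,v0=u-75,v-60; print(u0,v0)
cv2.imwrite("pics/c7.png",cv2.resize(im[v0:v0+150,u0:u0+150],(600,600),interpolation=3))
plan([579.8,30,240],1)
E
```

```text
18.3 [578.10030861  28.04624174 244.38350286] [ 3.14146773e+00 -1.14684655e-06  1.41940948e+00] 0.1212078479277331
bush [320.82268957 221.15384494] tip [319.61297892 224.79563119] latch [320.876196   104.05834043] top [319.89182295 392.99028155]
244 164
turn/row [ 0.02 -0.   -0.08]
total [2.  1.3 4.5] rv [ 0.02 -0.   -0.08]
```

View pics/c7.png

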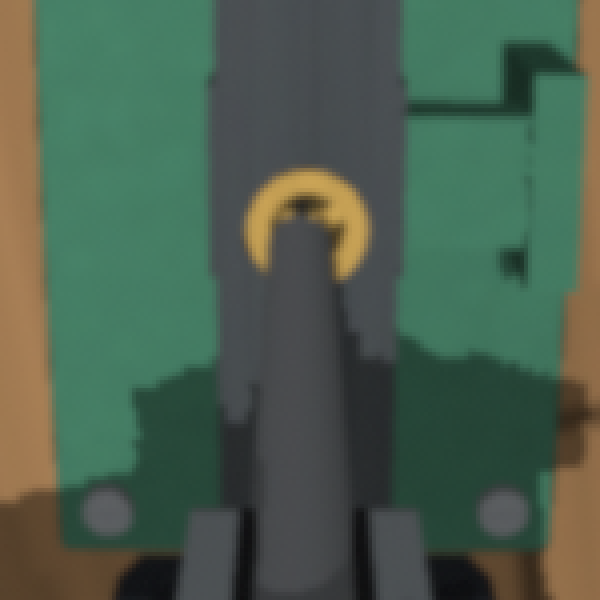

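The bushing centre is at about (320.9,221.2), exactly as predicted, and the rod tip at about (319.5,223.5). I'll correct by +1.9 mm in tool x and +1.1 mm in tool y, then lower.

Request:
servo_tool(rows=[[0,[1.9,1.1,0],[0,0,0]],[0,[0,0,0],[0,0,0]],[0,[0,0,4],[0,0,0]],[0,[0,0,4],[0,0,0]],[0,[0,0,4],[0,0,0]],[0,[0,0,4],[0,0,0]],[0,[0,0,0],[0,0,0]]])

```text
clock: 19.23
eef_pos: [579.3, 30.1, 227.8]
tcp_rot: [-3.141, 0.0, 1.42]
contact_force: [-0.1, -1.5, -3.1]
opening: 0.123
```

Request:
servo_tool(rows=[[0,[0,0,5],[0,0,0]],[0,[0,0,5],[0,0,0]],[0,[0,0,5],[0,0,0]],[0,[0,0,5],[0,0,0]],[0,[0,0,0],[0,0,0]]])

```text
clock: 19.85
eef_pos: [579.2, 30.2, 207.7]
tcp_rot: [-3.141, 0.0, 1.42]
contact_force: [0.7, -2.1, -2.4]
opening: 0.12
```

Request:
servo_tool(rows=[[0,[0,0,3],[0,0,0]],[0,[0,0,3],[0,0,0]],[0,[0,0,3],[0,0,0]],[0,[0,0,3],[0,0,0]],[0,[0,0,3],[0,0,0]],[0,[0,0,0],[0,0,0]]])

```text
clock: 20.6
eef_pos: [579.3, 30.2, 192.9]
tcp_rot: [-3.141, 0.0, 1.42]
contact_force: [0.3, -1.1, -2.5]
opening: 0.124
```

Tip at about 58, inside the lower bushing without contact. I'll continue to tip about 28 (TCP about 163).

Request:
servo_tool(rows=[[0,[0,0,4],[0,0,0]],[0,[0,0,5],[0,0,0]],[0,[0,0,5],[0,0,0]],[0,[0,0,5],[0,0,0]],[0,[0,0,5],[0,0,0]],[0,[0,0,5],[0,0,0]],[0,[0,0,0],[0,0,0]],[0,[0,0,0],[0,0,0]]])

```text
clock: 21.6
eef_pos: [579.3, 30.2, 164.1]
tcp_rot: [-3.141, 0.0, 1.42]
contact_force: [0.5, -1.4, -2.4]
opening: 0.125
```

```bash
python3 - <<'E'
from h import *
s=sense(); print(s["clock"],s["eef_pos"],s["tcp_rot"],s["opening"],s["contact_force"],s["wrist_torque"])
C=get_calibration("wrist"); im=grab_frame("wrist"); sc=grab_frame("scene")
a=cv2.resize(im[100:400,200:440],(400,500),interpolation=3); b=cv2.resize(sc[160:310,240:360],(400,500),interpolation=3)
cv2.imwrite("pics/c8.png",np.hstack([a,b]))
E
```

```text
21.6 [579.2634985   30.24857901 164.08439189] [-3.14114269e+00  8.72574469e-05  1.42021890e+00] 0.12497174419377184 [ 0.48936992 -1.42805788 -2.43244067] [-0.59852422  0.01579768 -0.01799568]
```

View pics/c8.png

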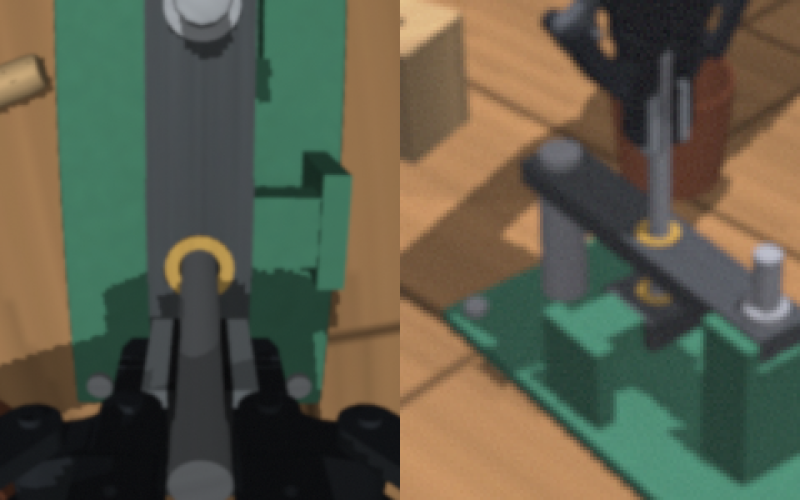

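The wrist crop (left) shows the rod inside the brass ring at crop (200,268) with its top at (201,480), and the pin seated at (202,10). The scene crop (right) shows the rod upright through the arm and the pin collar flat on the arm. I'll check whether the rod slipped in the grip before handing in.

```bash
python3 - <<'E'
from h import *
a=cv2.imread("pics/w7.png"); im=grab_frame("wrist"); t=a[370:415,298:345]
r=cv2.matchTemplate(im[355:430,285:360],t,cv2.TM_CCOEFF_NORMED); _,m,_,l=cv2.minMaxLoc(r); print("rod top shift px",m,l[0]-13,l[1]-15)
s=sense(); print(s["eef_pos"],s["contact_force"],np.abs(s["qvel"]).max())
if abs(l[0]-13)<4 and abs(l[1]-15)<6: print(sign_off())
E
```

```text
rod top shift px 0.8486132025718689 0 0
[579.2919887   30.24997567 164.27387292] [-0.12351378 -1.67954371 -2.40582589] 0.001743105212041773
the job is handed in; nothing more can be done
None
```

The job is done and handed in at about 21.7 s of the 67 s allowed. sign_off gave no verdict, so the results below are from my own checks.

- **Arm:** I pushed it until the force rose to about 15 N at the stop. The wrist picture then showed it home over the latch post.
- **Pin:** I used the largest of the three look-alikes, the one in the pin stand. It went down until it met resistance and I let go. The pictures show its collar flat on the arm and the pin upright.
- **Rod:** I lowered it through both bushings with no sign of hitting either. By the tool height its tip is at about z 29 mm, which is 16 mm below the lower bushing and 17 mm above the base plate. I could not see the tip itself.
- **Last checks:** The rod had not slipped in the grip (0 px shift), the joints were nearly still (under 0.002 rad/s), and the tool was vertical. The outside force was about 1.7 N sideways and 2.4 N down, and the rod's weight is about 1.6 N of that.
- **Bystanders:** I planned the paths clear of them and felt no unexpected contact, but I did not measure them again at the end.
- **One disagreement:** The pin met resistance about 2 mm higher than I had calculated. That fits the gripper rising slightly as it closed, which I saw at the rod grasp (3.6 mm). It is within the 6 mm allowed.

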